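Load the marble-run hopper and hold it up

TASK

Take the wooden scoop by its handle and pour all four steel balls through the wide mouth of the white funnel-shaped hopper while it stands in its wooden block, then set the empty scoop back down upright on the cutting mat and let go of it. Then grip the loaded hopper, lift it straight up out of the block and finish while holding it there, steady and upright, its foot a hand's breadth (about 10 cm) above the block and right over it, with all the balls inside, so that I can slide the track in underneath. Never tip the hopper over, and leave the other things on the bench where they are.

Things in the scene. Friction and masses are not known exactly. Their poses are not given: they have to be found in the camera images.
- stand: Fixed plywood block, 90 x 90 mm, 33 mm high, standing on the 3 mm cutting mat, with one upright round socket (46 mm wide, 25 mm deep) in the middle of its top, in which the hopper stands. Origin: centre of its underside (3 mm above the table), right under the socket; z up.
- hopper: White plastic hopper, one loose piece, 0.1-0.18 kg, 119 mm tall, open top, closed foot: narrow tube (42 mm outside, 36 inside, 65 tall), funnel cone (20 tall), then an upright collar (66 outside, 60 inside, 34 tall) up to the rim. Foot 4 mm thick. Stands 25 mm deep in the block's socket, its foot 8 mm above the block's underside. Origin: centre of its underside; z up its axis.
- hopper_rim (a point): Centre of the hopper's open mouth, on its axis at rim height (119 mm above the hopper's origin). The hopper is best gripped across the collar from above, fingers outside, any yaw.
- hopper_well (a point): Point on the hopper's axis inside the tube, 24 mm above the hopper's origin: about where the middle of the heap of balls comes to lie.
- scoop: Loose plywood scoop, 0.11-0.2 kg, upright on the mat: straight chute open on top and at its mouth, 46 mm wide outside, 40 inside, 120 long, walls 44 high. Origin: on the underside below the grip point; x runs along it, mouth at -x (lip at -62 mm), back wall at +47.
- scoop_grip (a point): Grip point in the middle of the scoop's bar handle, 85 mm above its underside, at its x = 0, y = 0. The bar is 14 mm wide (y), 12 mm tall, runs along x from -22 mm to a post on the back wall at +46 mm, 35 mm clear above the side walls. Grip from above, closing along the scoop's y.
- scoop_lip (a point): Middle of the floor's edge at the scoop's open mouth, over which the balls roll out: 62 mm ahead (-x) and 21 mm above the scoop's origin. The floor rises 8 degrees from the back (6 mm high) to the lip: held level it keeps the balls; with the mouth dipped well beyond 8 degrees they roll out (45 empties it). The flat underside ends 27 mm short of the lip.
- ball0_center (a point): Centre of bare steel ball number 1 of four: 16 mm in diameter, 17 g. The balls start lying loose at the back of the scoop.
- ball1_center (a point): Centre of bare steel ball number 2 of four: 16 mm in diameter, 17 g. The balls start lying loose at the back of the scoop.
- ball2_center (a point): Centre of bare steel ball number 3 of four: 16 mm in diameter, 17 g. The balls start lying loose at the back of the scoop.
- ball3_center (a point): Centre of bare steel ball number 4 of four: 16 mm in diameter, 17 g. The balls start lying loose at the back of the scoop.
- sponge: Bystander: sanding sponge, 85 x 55 x 25 mm, lying between the task's things. Origin: centre of its underside.
- tape: Bystander: roll of masking tape, 100 mm wide, 24 mm high. Origin: centre of its underside.
- plane: Bystander: small block plane, 90 x 34 mm, about 36 mm high. Origin: centre of its underside.
- pen: Bystander: pen, 138 mm long, 13 mm high. Origin: centre of its underside.
- gauge: Bystander: dial gauge lying face up, 52 mm wide, 19 mm high. Origin: centre of its underside.
- offcut: Bystander: plywood offcut with a hole, 55 x 45 x 12 mm. Origin: centre of its underside.
- glue: Bystander: closed white glue bottle standing up, 44 mm wide, 110 mm tall. Origin: centre of its underside.
Not all that is in view belongs to the job. What is shaped like the scoop but blue is not meant.

How it is judged:
By the outcome, as a careful person would: the job done as asked, in the order asked, and still so for the second after the job is handed in, while the arm keeps its last pose, push and grip.
It also fails if it takes over 64 s, if anything falls off the work surface, if the arm or the gripper's body presses on something with over 40 N, if the wrist force passes 120 N, or if a joint passes its speed limit or range.

ROBOT

A 6-joint arm with a two-finger parallel gripper is mounted at the origin on the work surface. World frame = base frame: x ahead of the robot, y to its left, z up, the work surface at z = 0. Lengths are in mm, angles in rad, forces in N, time in s.
With the tool pointing down it reaches from about 350 to 875 mm from the base axis. Payload 4.2 kg.
Tool frame: the origin (TCP) lies between the finger pads; the fingertips stand 25 mm ahead of it and the grasp point (between the pads) lies 6 mm ahead of it; z points along the fingers, y is the line along which they close (so a half turn about z gives the same grasp; the last joint's range is limited). The gripper opens to 85 mm and grips with 20 to 120 N. Pads are 22 mm wide; open, the fingers measure 114 mm over their backs; the gripper's body (76 mm by 85 mm) begins 54 mm behind the grasp point. The pads swing forward as they close: fully open they stand 13 mm farther back than shut.
Start: joints at [1.587, 0.385, 0.008, 0, -1.194, -0.259], TCP at [150.232, 606.655, 256.312] pointing down, gripper open.
Joint ranges: [-3.14, 3.14], [-1.21, 2.06], [-1.07, 1.41], [-3.16, 2.05], [-2.99, -0.16], [-3.1, 3.1]. Speed limits (rad/s): [2.79, 2.79, 3.14, 3.14, 3.14, 3.14].

INTERFACE

Orientations are given as a unit quaternion [x, y, z, w].
In Python, from bench import arm gives the robot as it stands.
- The arm moves only by the shell command python3 -m pendant 'ROWS'. ROWS is JSON, a list of rows, each a list of 7 numbers: the shift along the tool's x, y, z in m, then the turn, a rotation vector about the tool's x, y, z in degrees, then the finger opening in m, from 0 to 0.0854. In form: [[x, y, z, wx, wy, wz, fingers], ...]. A call has 1 to 12 rows; each row shifts and turns the commanded pose from where the row before left it, along the tool's axes as they then stand; what a row does not reach is not made up. A row lasts 1/10 s, in which the tool goes at most 50 mm and 8.59 degrees, less where a joint would pass 70% of its speed; a pose out of reach is approached as far as the arm can. A call is refused whole if a number of a shift passes 0.05 or a number of a turn 8.59, either way. A call with a gripper value outside its range is refused whole. The fingers move at their own pace and stop on an object; the grip force is fixed at half the most. Time passes only in rows, so rows that do not move let the fingers close. It gives the time, the measured TCP pose, the force, the opening and the grip force at its end, in the units of the state.
- arm.read_state(): the state, without advancing time (a new reading comes with each control period).
- arm.get_image(name): name is "side" or "top" or "wrist"; returns a dict with "image" (384x512x3 uint8, red, green, blue), "fx", "fy", "cx", "cy" (pixels), "xyz" and "rotation" of the camera in the world. Camera axes: x right, y down, z forward; pixel columns grow to the right and rows downward; lengths in mm; the calibration is good to about 2 mm. A picture is of the moment at which its call begins. There is no depth.
- arm.job_done(): hands the job in; it is judged then, once.
The state is a dict: "clock": time; "joints": joint angles; "joint_vel": joint speeds; "joint_efforts": joint torques, N m; "position": TCP position; "ee_rot": TCP orientation; "contact_force": force on the tool from outside, world axes, zero at the start; "wrist_torque": the same for the moment, N m; "gripper_width": finger opening in mm; "grasp_force": force on a finger pad.
Only numpy, scipy, OpenCV 4.12 (cv2) and the standard library are available. Lean on these libraries where they do the work, as an engineer would, in place of code of your own. Each camera call takes 0.05 s, during which the arm holds its last target. There are 200 camera calls.

## Working session

There is one attempt and no reset: what is moved stays moved. The work goes in short steps, Python scripts to look and compute and a shell command to move; the robot and the scene stay as the last step left them, time stands still between calls to the robot, and variables do not carry over. Pictures are saved under pics/ and viewed, at most 10 in all, crops included, and the job is handed in when it is done.

```bash
mkdir -p pics; ls
python3 - <<'E'
from bench import arm
import cv2,numpy as np,pickle
ims={n:arm.get_image(n) for n in("side","top","wrist")}
pickle.dump(ims,open('ims0.pkl','wb'))
for n,d in ims.items():
    print(n,d['fx'],d['cx'],d['cy'],np.round(d['xyz'],1),np.round(d['rotation'],3).tolist())
    cv2.imwrite(f'pics/{n}0.png',cv2.resize(d['image'][:,:,::-1],(800,600),interpolation=cv2.INTER_CUBIC))
s=arm.read_state();print(s)
E
```

```text
pics
side 446.8355665409782 254.85009531264114 183.48997764641481 [269.  710.1 970.9] [-0.122, 0.933, -0.335, 0.05]
top 396.6387827448552 257.1289956149956 193.2750602673787 [ 369.1   42.7 1317. ] [0.712, -0.701, 0.032, -0.026]
wrist 322.32037134545556 251.60913495257583 191.5275076430305 [232.2 586.4 372.3] [-0.608, 0.777, 0.13, -0.103]
{'clock': 0.15, 'joints': array([ 1.58658462e+00,  3.85410996e-01,  6.97501867e-03, -3.34375883e-04,
       -1.19400323e+00, -2.58592518e-01]), 'joint_vel': array([-0.00113807, -0.00195858,  0.00331752,  0.00177855, -0.00206344,
        0.00081467]), 'joint_efforts': array([ 1.55125475e-03, -3.92681265e+01,  1.88582110e+01,  4.18868467e+00,
       -3.44117660e-03,  9.60858060e-07]), 'position': array([150.16184029, 606.30199424, 255.47050663]), 'ee_rot': array([ 9.92631996e-01, -1.21165263e-01, -4.16085932e-05,  8.34973563e-04]), 'contact_force': array([ 0.54527431, -0.19897362, -0.00805308]), 'wrist_torque': array([-0.01612705,  0.02360461,  0.00950227]), 'grasp_force': 0.0, 'gripper_width': 85.441816662405}
```

View pics/side0.png

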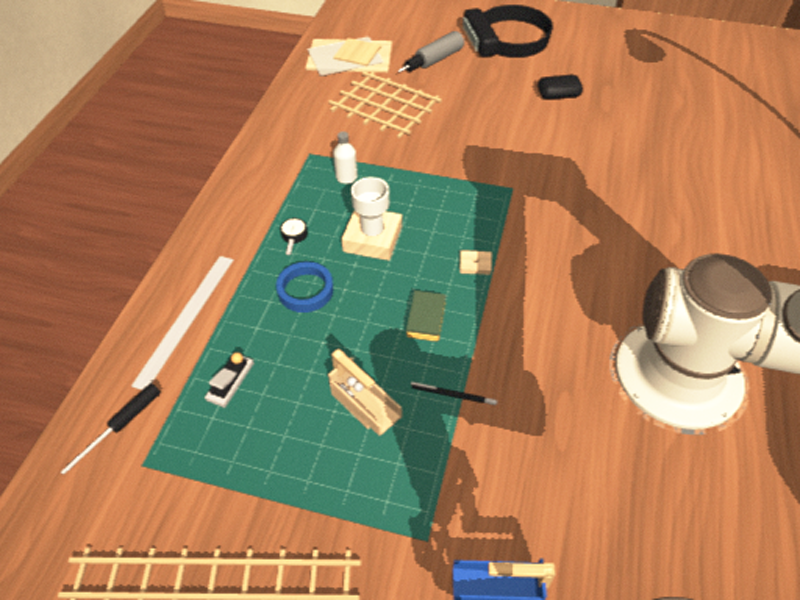

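View pics/top0.png

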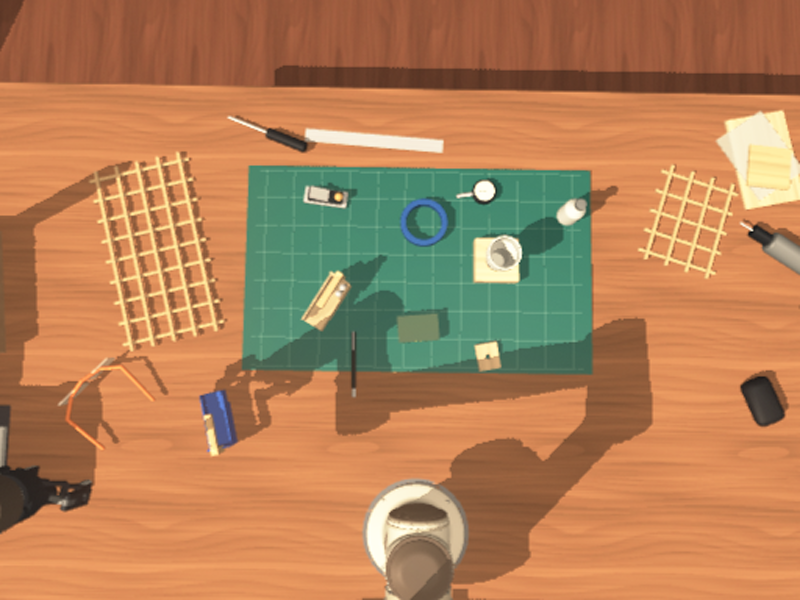

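Two scoop-shaped things: the wooden one, at top (326,300) / side (363,390), and the blue one, at top (217,422) / side (500,580). The wooden one with the balls on the mat fits the description. I'll confirm it in an enlarged crop.

Run:
```python
import cv2,numpy as np,pickle
ims=pickle.load(open('ims0.pkl','rb'))
def crop(n,cx,cy,w):
    h=w*3//4; x0,y0=cx-w//2,cy-h//2
    print(n,x0,y0,400/w)
    return cv2.resize(np.ascontiguousarray(ims[n]['image'][y0:y0+h,x0:x0+w,::-1]),(400,300),interpolation=cv2.INTER_CUBIC)
a=np.hstack([crop('top',209,192,60),crop('side',233,250,80)])
b=np.hstack([crop('top',320,163,60),crop('side',238,138,80)])
cv2.imwrite('pics/crop0.png',np.vstack([a,b]))
```

```text
top 179 170 6.666666666666667
side 193 220 5.0
top 290 141 6.666666666666667
side 198 108 5.0
```

View pics/crop0.png

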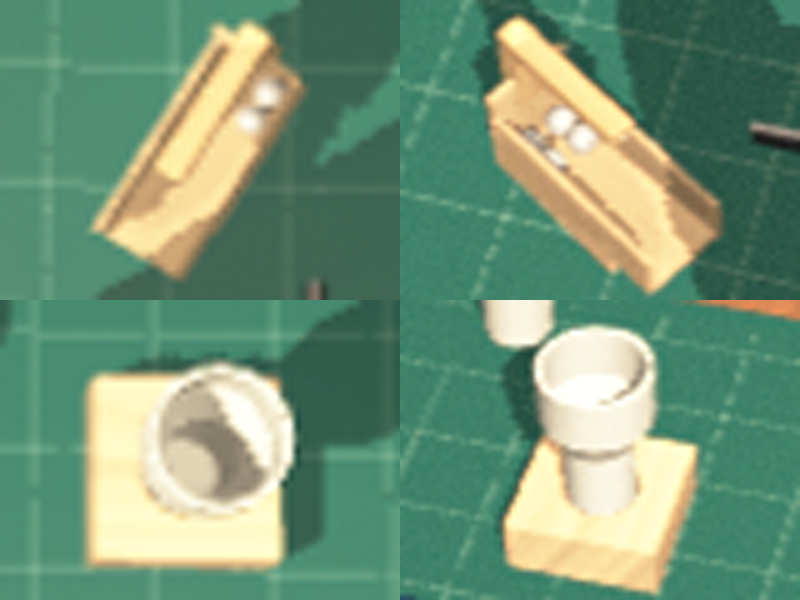

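```bash
cat > h.py <<'E'
import numpy as np,cv2
from scipy.spatial.transform import Rotation as R
from bench import arm
def ray(d,u,v):
    r=np.asarray(d['rotation']);r=R.from_quat(r) if r.ndim==1 else R.from_matrix(r)
    w=r.apply([(u-d['cx'])/d['fx'],(v-d['cy'])/d['fy'],1]);return np.asarray(d['xyz'],float),w/np.linalg.norm(w)
def tri(*obs):
    A=0;b=0
    P=[ray(*o) for o in obs]
    for o,w in P:
        M=np.eye(3)-np.outer(w,w);A=A+M;b=b+M@o
    x=np.linalg.solve(A,b);return x,[round(float(np.linalg.norm((np.eye(3)-np.outer(w,w))@(x-o))),1) for o,w in P]
def atz(d,u,v,z):
    o,w=ray(d,u,v);return o+w*(z-o[2])/w[2]
def proj(d,p):
    r=np.asarray(d['rotation']);r=R.from_quat(r) if r.ndim==1 else R.from_matrix(r)
    c=r.inv().apply(np.asarray(p)-d['xyz']);return c[...,0]/c[...,2]*d['fx']+d['cx'],c[...,1]/c[...,2]*d['fy']+d['cy']
E
cat > m.py <<'E'
import pickle
from h import *
I=pickle.load(open('ims0.pkl','rb'));T,S=I['top'],I['side']
t=lambda x,y,ox,oy,s:(ox+(x+.5)/s-.5,oy+(y+.5)/s-.5)
sc=lambda x,y:(T,*t(x,y,179,170,400/60)); ss=lambda x,y:(S,*t(x,y,193,220,5))
hc=lambda x,y:(T,*t(x,y,290,141,400/60)); hs=lambda x,y:(S,*t(x,y,198,108,5))
np.set_printoptions(precision=1,suppress=True)
E
python3 - <<'E'
from m import *
a=tri(sc(171,176),ss(224,131));b=tri(sc(258,30),ss(110,22))
print('bar mouth end',a,'bar far',b)
d=b[0]-a[0];print(np.linalg.norm(d),np.degrees(np.arctan2(d[1],d[0])))
print(atz(*sc(171,176),94),atz(*sc(258,30),94),atz(*ss(224,131),94),atz(*ss(110,22),94))
print('rim',tri(hc(218.5,139),hs(195,66)),atz(*hc(218.5,139),130),atz(*hs(195,66),130))
print('stand',atz(*hc(185,171),36), atz(*hc(88,75),36),atz(*hc(88,268),36),atz(*hs(106,218),36),atz(*hs(298,150),36))
# back wall/lip hints top
E
```

```text
bar mouth end (array([459.3, 197.8,  87.8]), [0.2, 0.2]) bar far (array([527.3, 158.1,  95.1]), [0.1, 0.1])
79.03622044658907 -30.283193717757896
[458.6 197.   94. ] [527.3 158.2  94. ] [458.2 201.5  94. ] [527.6 157.5  94. ]
rim (array([ 566.2, -161.9,  130.6]), [0.4, 0.4]) [ 566.  -162.1  130. ] [ 566.8 -162.5  130. ]
stand [ 565.5 -161.9   36. ] [ 612.3 -114.2   36. ] [ 517.  -114.6   36. ] [ 613.2 -123.7   36. ] [ 520.  -205.1   36. ]
```

The crops confirm the target. The wooden scoop (top row) has the balls at its back and its mouth toward the robot, lower left in the top view. The hopper stands in its block (bottom row). Grip point is about (478,187), scoop x heading about -30°. The hopper axis is about (566,-162), rim at z 130.6.

```bash
python3 -m pendant '[[0.038,0.030,0,0,0,0,0.085],[0.038,0.030,0,0,0,0,0.085],[0.038,0.030,0,0,0,0,0.085],[0.038,0.030,0,0,0,0,0.085],[0.038,0.030,0,0,0,0,0.085],[0.038,0.030,0,0,0,0,0.085],[0.038,0.030,0,0,0,0,0.085],[0.038,0.030,0,0,0,0,0.085],[0.038,0.030,0,0,0,0,0.085],[0.038,0.030,0,0,0,0,0.085],[0.038,0.030,0,0,0,8.2,0.085],[0,0,0,0,0,8.2,0.085]]'; python3 -m pendant '[[0,0,0,0,0,0,0.085],[0,0,0,0,0,0,0.085]]'
cat >> h.py <<'E'
def go(p,heading=None):
    "shift in tool axes (mm) to world point p; wz (deg) to heading"
    s=arm.read_state();r=R.from_quat(s['ee_rot']);x=r.apply([1,0,0]);h=np.degrees(np.arctan2(x[1],x[0]))
    print('t',s['clock'],'pos',np.round(s['position'],1),'head',round(h,2),'j',np.round(s['joints'],2),'F',np.round(s['contact_force'],1))
    print(' shift',np.round(r.inv().apply(np.asarray(p)-s['position']),1),'wz',None if heading is None else round((h-heading+180)%360-180,2), 'tilt',np.round(r.apply([0,0,1]),3))
E
python3 - <<'E'
from h import *
import pickle
go([478,187.5,94],-30.3)
d=arm.get_image('wrist');pickle.dump(d,open('w1.pkl','wb'));cv2.imwrite('pics/w1.png',cv2.resize(d['image'][:,:,::-1],(768,576),interpolation=cv2.INTER_CUBIC))
u=np.array([np.cos(np.radians(-30.3)),np.sin(np.radians(-30.3)),0])
for x in(-22,0,57):print(proj(d,np.array([478,187.5,94])+x*u))
E
```

```text
clock: 1.35
position: [478.8, 181.7, 255.8]
ee_rot: [0.964, -0.268, -0.0, 0.001]
contact_force: [-0.8, 0.3, 0.5]
gripper_width: 84.8
grasp_force: 0.0
clock: 1.55
position: [476.4, 185.9, 256.1]
ee_rot: [0.966, -0.26, -0.0, 0.0]
contact_force: [-0.6, -0.4, 0.5]
gripper_width: 85.2
grasp_force: 0.0
t 1.55 pos [476.4 185.9 256.1] head -30.14 j [ 0.69  0.19 -0.27 -0.   -1.11  0.36] F [-0.6 -0.4  0.5]
 shift [  0.6  -2.3 162.1] wz 0.16 tilt [-0. -0. -1.]
(np.float64(249.44856057358115), np.float64(200.72755186564405))
(np.float64(249.46943750641822), np.float64(177.93883925232814))
(np.float64(249.52867181005678), np.float64(113.28022617904846))
```

View pics/w1.png

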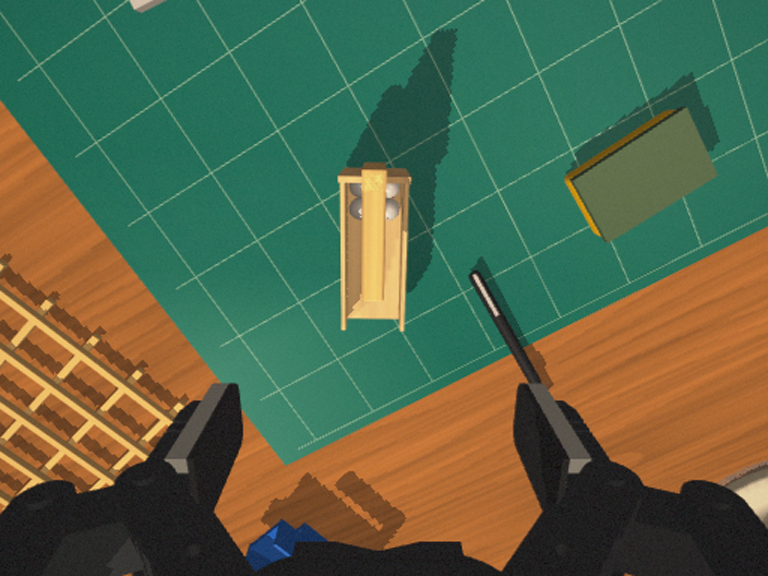

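The wrist view shows the bar's ends at native (249,200.5) and (249,110), against predicted (249.4,200.7) and (249.5,113). The pose is confirmed, and all four balls lie at the back. Going down to grip.

```bash
python3 -m pendant '[[0,-0.001,0.030,0,0,0,0.085],[0,-0.001,0.030,0,0,0,0.085],[0,0,0.030,0,0,0,0.085],[0,0,0.030,0,0,0,0.085],[0,0,0.020,0,0,0,0.085],[0,0,0.014,0,0,0,0.085],[0,0,0.008,0,0,0,0.085],[0,0,0,0,0,0,0.085],[0,0,0,0,0,0,0.085],[0,0,0,0,0,0,0.06],[0,0,0,0,0,0,0.035],[0,0,0,0,0,0,0.012]]'; python3 -m pendant '[[0,0,0,0,0,0,0],[0,0,0,0,0,0,0],[0,0,0,0,0,0,0],[0,0,0,0,0,0,0],[0,0,0,0,0,0,0],[0,0,0,0,0,0,0]]'
python3 -c "
from h import *
go([478,187.5,94],-30.3)"
```

```text
clock: 2.8
position: [477.9, 187.7, 94.9]
ee_rot: [0.965, -0.261, 0.0, -0.001]
contact_force: [0.5, 0.8, 0.6]
gripper_width: 43.6
grasp_force: 0.0
clock: 3.4
position: [477.9, 187.8, 94.6]
ee_rot: [0.965, -0.261, 0.0, -0.0]
contact_force: [-0.5, 1.1, 3.1]
gripper_width: 13.0
grasp_force: 58.8
t 3.4 pos [477.9 187.8  94.6] head -30.3 j [ 0.69  0.38 -0.47  0.   -0.72  0.35] F [-0.5  1.1  3.1]
 shift [0.2 0.2 0.6] wz 0.0 tilt [ 0.001  0.    -1.   ]
```

```bash
python3 -m pendant '[[0,0,-0.003,0,0,0,0],[0,0,-0.007,0,0,0,0],[0,0,-0.015,0,0,0,0],[0,0,-0.022,0,0,0,0],[0,0,-0.025,0,0,0,0],[0,0,-0.025,0,0,0,0],[0,0,-0.025,0,0,0,0],[0,0,-0.022,0,0,0,0],[0,0,-0.015,0,0,0,0],[0,0,-0.007,0,0,0,0],[0,0,0,0,0,0,0],[0,0,0,0,0,0,0]]'
python3 - <<'E'
from h import *
go([527,-229.5,262],-120)
a=[]
for n in('side','top'):
    d=arm.get_image(n);p=arm.read_state()['position'];u,v=proj(d,p-[0,0,50]);u,v=int(u),int(v);print(n,u,v)
    a.append(cv2.resize(np.ascontiguousarray(d['image'][v-45:v+45,u-45:u+45,::-1]),(400,400),interpolation=cv2.INTER_CUBIC))
cv2.imwrite('pics/lift.png',np.hstack(a))
E
```

```text
clock: 4.6
position: [477.0, 187.2, 259.3]
ee_rot: [0.965, -0.262, -0.001, 0.001]
contact_force: [0.2, -0.9, -2.7]
gripper_width: 13.2
grasp_force: 58.5
t 4.6 pos [477.  187.2 259.3] head -30.33 j [ 0.69  0.19 -0.26 -0.   -1.12  0.35] F [ 0.2 -0.9 -2.7]
 shift [253.6 334.4  -2.5] wz 89.67 tilt [-0.002 -0.001 -1.   ]
side 228 209
top 202 186
```

View pics/lift.png

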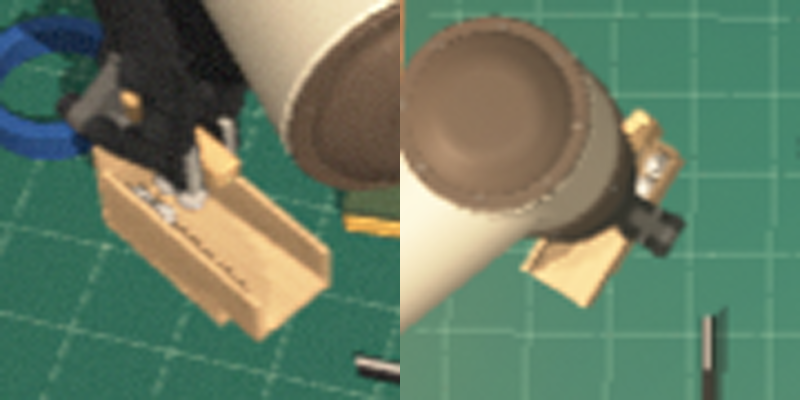

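The scoop is held level, with the balls still at the back: side panel around (165,205), top panel (655,175). Carrying it across.

```bash
python3 -m pendant '[[0.0033,0.0044,0,0,0,0,0],[0.0067,0.0088,0,0,0,0,0],[0.010,0.0132,0,0,0,0,0],[0.0133,0.0176,0,0,0,0,0],[0.0133,0.0176,0,0,0,0,0],[0.0133,0.0176,0,0,0,0,0],[0.0133,0.0176,0,0,0,0,0],[0.0133,0.0176,0,0,0,0,0],[0.0133,0.0176,0,0,0,0,0],[0.0133,0.0176,0,0,0,0,0],[0.0133,0.0176,0,0,0,0,0],[0.0133,0.0176,0,0,0,0,0]]'; python3 -m pendant '[[0.0133,0.0176,0,0,0,0,0],[0.0133,0.0176,0,0,0,0,0],[0.0133,0.0176,0,0,0,0,0],[0.0133,0.0176,0,0,0,0,0],[0.0133,0.0176,0,0,0,0,0],[0.0133,0.0176,0,0,0,0,0],[0.0133,0.0176,0,0,0,0,0],[0.010,0.0132,0,0,0,2,0],[0.0067,0.0088,0,0,0,4,0],[0.0033,0.0044,0,0,0,6,0],[0,0,0,0,0,7,0],[0,0,0,0,0,7,0]]'; python3 -m pendant '[[0,0,0,0,0,7,0],[0,0,0,0,0,7,0],[0,0,0,0,0,7,0],[0,0,0,0,0,7,0],[0,0,0,0,0,7,0],[0,0,0,0,0,7,0],[0,0,0,0,0,7,0],[0,0,0,0,0,6,0],[0,0,0,0,0,5,0],[0,0,0,0,0,3,0],[0,0,0,0,0,0,0],[0,0,0,0,0,0,0]]'
python3 - <<'E'
from h import *
go([527,-229.5,262],-120)
# per-step commands: pivot lip fixed at L; lip in tool frame from TCP (z down): grip is TCP+6z; lip=(-62,0,6+64)
s=arm.read_state();r=R.from_quat(s['ee_rot'])
lip=np.array([-62,0,70.]);print('lip now',s['position']+r.apply(lip))
ax=np.array([566.2,-162,0]);u=np.array([-.5,-.866,0])
for th,dd,h in((0,18,150),(10,18,150),(20,18,148),(30,17,147),(45,16,145),(55,14,145)):
    rr=R.from_euler('z',-120,degrees=True)*R.from_euler('x',180,degrees=True)*R.from_euler('y',th,degrees=True)
    P=ax+u*dd+[0,0,h]-rr.apply(lip);print(th,P,(rr.inv().apply(P-s['position'])))
# per 3deg row shift in tool axes when pivoting about lip
q=R.from_euler('y',3,degrees=True);print('row3',lip-q.apply(lip)); q=R.from_euler('y',5,degrees=True);print('row5',lip-q.apply(lip))
E
```

```text
clock: 5.9
position: [504.5, -44.7, 260.3]
ee_rot: [0.965, -0.262, -0.0, 0.0]
contact_force: [0.2, 0.5, -2.4]
gripper_width: 12.6
grasp_force: 58.5
clock: 7.1
position: [525.1, -230.3, 260.0]
ee_rot: [0.88, -0.475, -0.0, 0.0]
contact_force: [0.6, -0.2, -2.7]
gripper_width: 12.5
grasp_force: 58.5
clock: 8.3
position: [525.6, -229.5, 260.2]
ee_rot: [-0.505, 0.863, 0.0, -0.0]
contact_force: [-0.3, 0.7, -1.8]
gripper_width: 12.8
grasp_force: 58.5
t 8.3 pos [ 525.6 -229.5  260.2] head -119.29 j [-0.13  0.29 -0.12  0.   -1.16 -0.38] F [-0.3  0.7 -1.8]
 shift [-0.7 -1.2 -1.8] wz 0.71 tilt [-0.  0. -1.]
lip now [ 555.91726319 -175.46822647  190.23335779]
0 [ 526.2        -231.28157503  220.        ] [ 1.20864178 -1.39097572 40.24161833]
10 [ 532.74864587 -219.93898766  229.70272973] [-17.01105702  -1.39097572  28.01049186]
20 [ 540.04023377 -207.30958695  234.98373234] [-33.51408511  -1.39097572  14.68075144]
30 [ 548.35321248 -192.91111087  238.62177826] [-48.13367606  -1.39098842  -2.82554987]
45 [ 561.02842712 -170.95702051  238.33809512] [-63.88829388  -1.39100112 -32.91203429]
55 [ 570.08945202 -155.26291583  235.93777729] [-69.56315312  -1.39102652 -56.97402469]
row3 [-3.74848578  0.         -3.14889672]
row5 [-6.33683071  0.         -5.13728492]
```

```bash
python3 -m pendant '[[0.0012,-0.0014,0.004,0,0,0.7,0],[0,0,0.008,0,0,0,0],[0,0,0.010,0,0,0,0],[0,0,0.007,0,0,0,0],[0,0,0.004,0,0,0,0],[0,0,0,0,0,0,0],[-0.0031,0,-0.0026,0,2.5,0,0],[-0.0031,0,-0.0026,0,2.5,0,0],[0,0,0,0,0,0,0]]'
python3 - <<'E'
from h import *
s=arm.read_state();r=R.from_quat(s['ee_rot']);print('lip',s['position']+r.apply([-62,0,70.]))
go([0,0,0])
a=[]
for n in('side','top'):
    d=arm.get_image(n);u,v=proj(d,np.array([560,-180,150]));u,v=int(u),int(v);print(n,u,v)
    a.append(cv2.resize(np.ascontiguousarray(d['image'][v-40:v+40,u-40:u+40,::-1]),(400,400),interpolation=cv2.INTER_CUBIC))
cv2.imwrite('pics/pre.png',np.hstack(a))
E
```

```text
clock: 9.2
position: [530.7, -224.4, 232.7]
ee_rot: [-0.5, 0.865, -0.022, -0.038]
contact_force: [-0.1, 1.1, -2.7]
gripper_width: 12.9
grasp_force: 58.5
lip [ 558.44755066 -176.1430864   157.54074842]
t 9.2 pos [ 530.7 -224.4  232.7] head -119.9 j [-0.08  0.33 -0.18  0.09 -1.1  -0.48] F [-0.1  1.1 -2.7]
 shift [ 49.4 572.1 237.4] wz None tilt [-0.043 -0.076 -0.996]
side 240 111
top 329 162
```

View pics/pre.png

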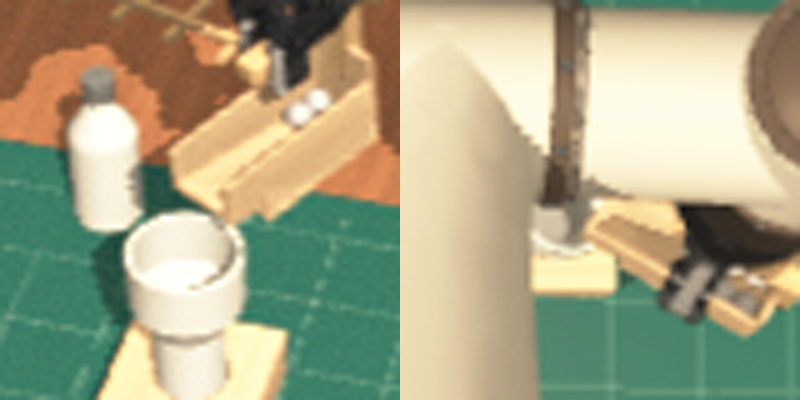

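The side panel shows the balls still at the back, around (307,105). The lip runs from (172,185) to (238,215), just above and behind the rim, whose centre is near (185,250). I'll check the lip pixel numerically.

Run:
```python
from m import *
for p in([558.4,-176.1,157.5],[566.2,-162,130.6]):
    for d,c in((S,(240,111)),(T,(329,162))):
        u,v=proj(d,np.array(p));print((u-c[0]+40)*5,(v-c[1]+40)*5)
n=np.array([.866,-.5,0])
for k in(-23,23):
    u,v=proj(S,np.array([558.4,-176.1,157.5])+k*n);print('lip end',(u-200)*5,(v-71)*5)
```

```text
202.70277126382183 197.69567376413528
198.42771155075894 202.66149239095085
183.78488885339792 249.01906662774968
166.77771764731403 196.60620986120094
lip end 232.06204600846903 217.47933911920546
lip end 173.84552098096904 178.2502961916686
```

Lip ends are predicted at (232,217) and (174,178), which matches the picture. Pouring slowly.

```bash
python3 -m pendant '[[-0.002,0,-0.0009,0,1.5,0,0],[-0.002,0,-0.0009,0,1.5,0,0],[-0.002,0,-0.0009,0,1.5,0,0],[-0.002,0,-0.0009,0,1.5,0,0],[-0.002,0,-0.0009,0,1.5,0,0],[-0.002,0,-0.0009,0,1.5,0,0],[-0.002,0,-0.0009,0,1.5,0,0],[-0.002,0,-0.0009,0,1.5,0,0],[-0.002,0,-0.0009,0,1.5,0,0],[-0.002,0,-0.0009,0,1.5,0,0],[-0.002,0,-0.0009,0,1.5,0,0],[-0.0018,0,-0.0016,0,1.5,0,0]]'; python3 -m pendant '[[0,0,0,0,0,0,0],[0,0,0,0,0,0,0],[0,0,0,0,0,0,0],[-0.0037,0,-0.0031,0,3,0,0],[-0.0037,0,-0.0031,0,3,0,0],[-0.0037,0,-0.0031,0,3,0,0],[-0.0037,0,-0.0031,0,3,0,0],[-0.0037,0,-0.0031,0,3,0,0],[-0.0037,0,-0.0031,0,3,0,0],[-0.0037,0,-0.0031,0,3,0,0],[-0.0037,0,-0.0031,0,3,0,0],[-0.0037,0,-0.0031,0,3,0,0]]'; python3 -m pendant '[[0,0,0,0,0,0,0],[0,0,0,0,0,0,0],[0,0,0,0,0,0,0],[0,0,0,0,0,0,0],[0,0,0,0,0,0,0]]'
python3 - <<'E'
from h import *
s=arm.read_state();r=R.from_quat(s['ee_rot']);print('lip',s['position']+r.apply([-62,0,70.]))
go([0,0,0])
a=[]
for n in('side','top'):
    d=arm.get_image(n);u,v=proj(d,np.array([560,-180,150]));u,v=int(u),int(v);print(n,u,v)
    a.append(cv2.resize(np.ascontiguousarray(d['image'][v-40:v+40,u-40:u+40,::-1]),(400,400),interpolation=cv2.INTER_CUBIC))
cv2.imwrite('pics/post.png',np.hstack(a))
E
```

```text
clock: 10.5
position: [542.9, -202.6, 238.1]
ee_rot: [-0.49, 0.848, -0.1, -0.174]
contact_force: [0.6, -0.1, -1.3]
gripper_width: 13.0
grasp_force: 58.6
clock: 11.7
position: [564.7, -165.6, 242.1]
ee_rot: [-0.453, 0.785, -0.212, -0.366]
contact_force: [-0.2, -0.2, -1.4]
gripper_width: 12.7
grasp_force: 58.7
clock: 12.2
position: [564.2, -165.9, 242.3]
ee_rot: [-0.453, 0.785, -0.211, -0.365]
contact_force: [-0.5, -0.6, -0.7]
gripper_width: 13.2
grasp_force: 58.7
lip [ 557.38533172 -177.78274047  149.82406026]
t 12.2 pos [ 564.2 -165.9  242.3] head -120.1 j [ 0.22  0.54 -0.23  0.6  -1.5  -1.01] F [-0.5 -0.6 -0.7]
 shift [-95.7 571.6 261.9] wz None tilt [-0.383 -0.663 -0.644]
side 240 111
top 329 162
```

View pics/post.png

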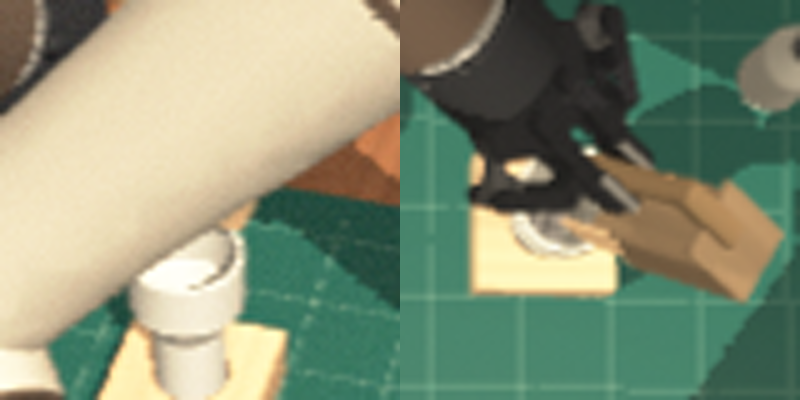

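```bash
python3 -m pendant '[[0.015,0,-0.013,0,0,0,0],[0.015,0,-0.013,0,0,0,0],[0,0,0,0,-5,0,0],[0,0,0,0,-7.5,0,0],[0,0,0,0,-7.5,0,0],[0,0,0,0,-7.5,0,0],[0,0,0,0,-7.5,0,0],[0,0,0,0,-7.5,0,0],[0,0,0,0,-5,0,0],[0,0,0,0,-2.5,0,0],[0,0,0,0,0,0,0],[0,0,0,0,0,0,0]]'
python3 - <<'E'
from h import *
go([478,187.5,280],-30.3)
E
```

```text
clock: 13.5
position: [564.2, -165.3, 281.5]
ee_rot: [-0.5, 0.866, -0.0, -0.001]
contact_force: [-1.0, -1.4, -2.2]
gripper_width: 12.6
grasp_force: 58.6
t 13.5 pos [ 564.2 -165.3  281.5] head -120.03 j [-0.01  0.31 -0.05  0.   -1.22 -0.52] F [-1.  -1.4 -2.2]
 shift [-262.3  251.2    1.3] wz -89.73 tilt [-0.001 -0.001 -1.   ]
```

```bash
python3 -m pendant '[[-0.012,0.0114,0,0,0,0,0],[-0.0238,0.0228,0,0,0,0,0],[-0.0238,0.0228,0,0,0,0,0],[-0.0238,0.0228,0,0,0,0,0],[-0.0238,0.0228,0,0,0,0,0],[-0.0238,0.0228,0,0,0,0,0],[-0.0238,0.0228,0,0,0,0,0],[-0.0238,0.0228,0,0,0,0,0],[-0.0238,0.0228,0,0,0,0,0],[-0.0238,0.0228,0,0,0,0,0],[-0.0238,0.0228,0,0,0,0,0],[-0.012,0.0114,0,0,0,0,0]]'; python3 -m pendant '[[0,0,0,0,0,-7.5,0],[0,0,0,0,0,-7.5,0],[0,0,0,0,0,-7.5,0],[0,0,0,0,0,-7.5,0],[0,0,0,0,0,-7.5,0],[0,0,0,0,0,-7.5,0],[0,0,0,0,0,-7.5,0],[0,0,0,0,0,-7.5,0],[0,0,0,0,0,-7.5,0],[0,0,0,0,0,-7.5,0],[0,0,0,0,0,-7.5,0],[0,0,0,0,0,-7.2,0]]';python3 -m pendant '[[0,0,0,0,0,0,0],[0,0,0,0,0,0,0]]'
python3 - <<'E'
from h import *
go([478,187.5,95],-30.3)
a=[]
for n,p,w in(('side',[566,-162,130],40),('top',[566,-162,130],30),('side',[478,187,230],40),('top',[478,187,230],40)):
    d=arm.get_image(n);u,v=proj(d,np.array(p,float));u,v=int(u),int(v);print(n,u,v)
    a.append(cv2.resize(np.ascontiguousarray(d['image'][v-w*3//4:v+w*3//4,u-w:u+w,::-1]),(400,300),interpolation=cv2.INTER_CUBIC))
cv2.imwrite('pics/after.png',np.vstack([np.hstack(a[:2]),np.hstack(a[2:])]))
E
```

```text
clock: 14.7
position: [477.0, 190.2, 281.2]
ee_rot: [-0.502, 0.865, -0.0, -0.0]
contact_force: [-0.1, -0.5, -2.1]
gripper_width: 12.8
grasp_force: 58.7
clock: 15.9
position: [477.5, 188.1, 281.1]
ee_rot: [0.966, -0.258, -0.0, 0.001]
contact_force: [-0.5, -0.4, -1.2]
gripper_width: 12.9
grasp_force: 58.7
clock: 16.1
position: [477.9, 187.8, 281.3]
ee_rot: [0.965, -0.262, -0.0, 0.0]
contact_force: [-0.0, -0.4, -1.8]
gripper_width: 12.8
grasp_force: 58.7
t 16.1 pos [477.9 187.8 281.3] head -30.39 j [ 0.69  0.18 -0.22  0.   -1.18  0.35] F [-0.  -0.4 -1.8]
 shift [  0.3   0.  186.3] wz -0.09 tilt [-0.001 -0.001 -1.   ]
side 236 120
top 322 161
side 227 203
top 201 185
```

View pics/after.png

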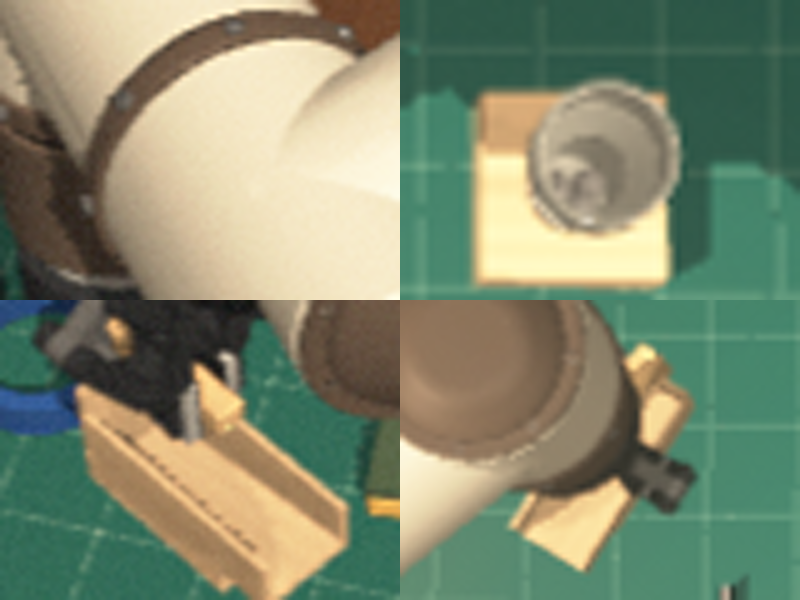

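The scoop is empty (bottom panels). Balls show in the hopper's tube at about (580,190) in the top-right panel, and the hopper is undisturbed. Setting the scoop down.

```bash
python3 -m pendant '[[0,0,0.020,0,0,0,0],[0,0,0.030,0,0,0,0],[0,0,0.030,0,0,0,0],[0,0,0.030,0,0,0,0],[0,0,0.030,0,0,0,0],[0,0,0.020,0,0,0,0],[0,0,0.012,0,0,0,0],[0,0,0.008,0,0,0,0],[0,0,0.004,0,0,0,0],[0,0,0.002,0,0,0,0],[0,0,0,0,0,0,0],[0,0,0,0,0,0,0]]'; python3 -m pendant '[[0,0,0.0005,0,0,0,0.014],[0,0,0,0,0,0,0.017],[0,0,0,0,0,0,0.022],[0,0,0,0,0,0,0.04],[0,0,0,0,0,0,0.06],[0,0,0,0,0,0,0.085],[0,0,0,0,0,0,0.085],[0,0,0,0,0,0,0.085]]'
python3 - <<'E'
from h import *
go([566.2,-162,255],-76)
E
```

```text
clock: 17.5
position: [478.9, 187.6, 96.2]
ee_rot: [0.965, -0.261, 0.001, -0.001]
contact_force: [-0.9, 0.6, -1.1]
gripper_width: 12.9
grasp_force: 58.6
clock: 18.3
position: [478.5, 187.3, 95.0]
ee_rot: [0.965, -0.261, 0.0, 0.0]
contact_force: [0.4, -0.5, -0.1]
gripper_width: 84.8
grasp_force: 0.0
t 18.3 pos [478.5 187.3  95. ] head -30.31 j [ 0.69  0.38 -0.47  0.   -0.72  0.35] F [ 0.4 -0.5 -0.1]
 shift [ 252.   257.3 -160. ] wz 45.69 tilt [ 0. -0. -1.]
```

```bash
python3 -m pendant '[[0,0,-0.010,0,0,0,0.085],[0,0,-0.025,0,0,0,0.085],[0,0,-0.040,0,0,0,0.085],[0,0,-0.045,0,0,0,0.085],[0,0,-0.040,0,0,0,0.085],[0.021,0.0215,0,0,0,0,0.085],[0.021,0.0215,0,0,0,0,0.085],[0.021,0.0215,0,0,0,0,0.085],[0.021,0.0215,0,0,0,0,0.085],[0.021,0.0215,0,0,0,0,0.085],[0.021,0.0215,0,0,0,0,0.085],[0.021,0.0215,0,0,0,0,0.085]]'; python3 -m pendant '[[0.021,0.0215,0,0,0,0,0.085],[0.021,0.0215,0,0,0,0,0.085],[0.021,0.0215,0,0,0,0,0.085],[0.021,0.0215,0,0,0,0,0.085],[0.021,0.0215,0,0,0,0,0.085],[0,0,0,0,0,0,0.085],[0,0,0,0,0,0,0.085],[0,0,0,0,0,0,0.085]]'
python3 - <<'E'
from h import *
go([566.2,-162,118])
d=arm.get_image('wrist');print(proj(d,np.array([566.2,-162,130.])),[proj(d,np.array([566.2+33*np.cos(t),-162+33*np.sin(t),130.])) for t in np.radians(-30+np.array([0,90,180,270]))])
a=[cv2.resize(np.ascontiguousarray(d['image'][:,:,::-1]),(400,300),interpolation=cv2.INTER_AREA)]
u,v=map(int,proj(d,np.array([566.2,-162,130.])));print(u,v)
c=np.ascontiguousarray(d['image'][v-75:v+75,u-100:u+100,::-1]);a.append(cv2.resize(c,(400,300)))
for n,p in(('side',[478,187,50]),('top',[478,187,50])):
    d=arm.get_image(n);u,v=map(int,proj(d,np.array(p,float)))
    a.append(cv2.resize(np.ascontiguousarray(d['image'][v-45:v+45,u-60:u+60,::-1]),(400,300),interpolation=cv2.INTER_CUBIC))
cv2.imwrite('pics/hop.png',np.vstack([np.hstack(a[:2]),np.hstack(a[2:])]))
E
```

```text
clock: 19.5
position: [529.5, -18.1, 255.9]
ee_rot: [0.965, -0.261, 0.0, -0.0]
contact_force: [1.1, -0.4, 1.1]
gripper_width: 84.8
grasp_force: 0.0
clock: 20.3
position: [565.6, -162.0, 255.4]
ee_rot: [0.965, -0.261, 0.0, -0.0]
contact_force: [0.0, 0.2, 0.3]
gripper_width: 85.0
grasp_force: 0.0
t 20.3 pos [ 565.6 -162.   255.4] head -30.28 j [-0.    0.32 -0.09 -0.   -1.16  1.05] F [0.  0.2 0.3]
 shift [  0.5  -0.3 137.4] wz None tilt [ 0.  0. -1.]
(np.float64(251.64541557088248), np.float64(191.34319538675177)) [(np.float64(251.44635723244218), np.float64(150.411770659614)), (np.float64(210.16993153782454), np.float64(191.51814129502353)), (np.float64(251.82837172365709), np.float64(228.9636038274964)), (np.float64(293.14204497929745), np.float64(191.1681602861057))]
251 191
```

View pics/hop.png

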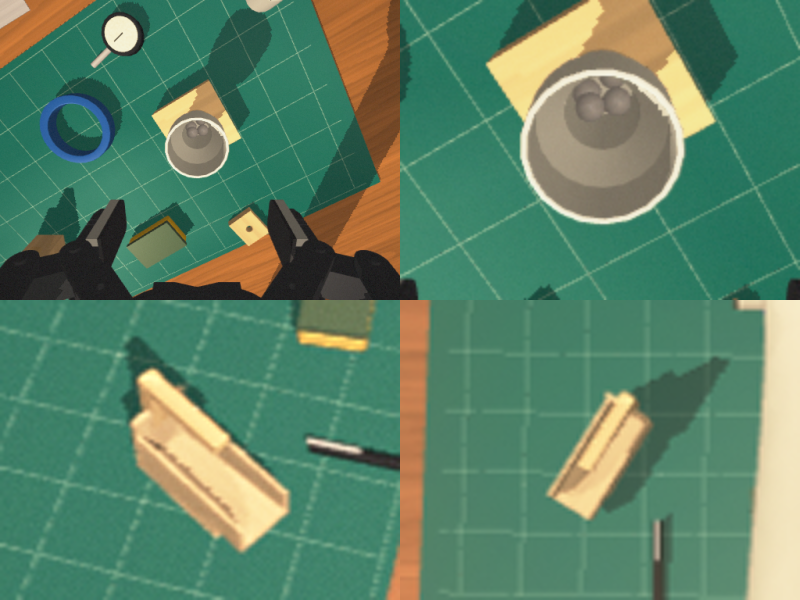

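Rim in the wrist crop spans x 520-684 and y 68-223, within 1 mm of the prediction. All four balls show in the tube around (603,95). The scoop stands upright, empty and released on the mat. Descending over the collar.

```bash
python3 -m pendant '[[0.0005,0,0.020,0,0,0,0.085],[0,0,0.025,0,0,0,0.085],[0,0,0.025,0,0,0,0.085],[0,0,0.025,0,0,0,0.085],[0,0,0.015,0,0,0,0.085],[0,0,0.012,0,0,0,0.085],[0,0,0.010,0,0,0,0.085],[0,0,0.006,0,0,0,0.085],[0,0,0,0,0,0,0.085],[0,0,0,0,0,0,0.085],[0,0,0,0,0,0,0.075],[0,0,0,0,0,0,0.07]]';  python3 -m pendant '[[0,0,0,0,0,0,0.067],[0,0,0,0,0,0,0.064],[0,0,0,0,0,0,0.06],[0,0,0,0,0,0,0.05],[0,0,0,0,0,0,0.05],[0,0,0,0,0,0,0.05],[0,0,0,0,0,0,0.05],[0,0,0,0,0,0,0.05]]'; python3 -c "
from h import *
go([566.2,-162,118])"
```

```text
clock: 21.65
position: [566.6, -163.0, 117.7]
ee_rot: [0.965, -0.261, 0.001, -0.0]
contact_force: [-1.0, 0.2, 0.8]
gripper_width: 70.0
grasp_force: 0.0
clock: 22.45
position: [567.0, -163.0, 118.2]
ee_rot: [0.965, -0.261, 0.001, 0.0]
contact_force: [-1.0, 0.6, 6.1]
gripper_width: 65.9
grasp_force: 66.6
t 22.45 pos [ 567.  -163.   118.2] head -30.28 j [-0.01  0.46 -0.26  0.   -0.85  1.05] F [-1.   0.6  6.1]
 shift [-1.2 -0.5  0.2] wz None tilt [ 0.002 -0.001 -1.   ]
```

```bash
python3 -m pendant '[[0,0,-0.002,0,0,0,0.04],[0,0,-0.004,0,0,0,0.04],[0,0,-0.006,0,0,0,0.04],[0,0,-0.008,0,0,0,0.04],[0,0,-0.008,0,0,0,0.04],[0,0,-0.008,0,0,0,0.04]]'; python3 -m pendant '[[0,0,-0.010,0,0,0,0.04],[0,0,-0.012,0,0,0,0.04],[0,0,-0.012,0,0,0,0.04],[0,0,-0.012,0,0,0,0.04],[0,0,-0.012,0,0,0,0.04],[0,0,-0.010,0,0,0,0.04],[0,0,-0.009,0,0,0,0.04],[0,0,-0.006,0,0,0,0.04],[0,0,-0.004,0,0,0,0.04],[0,0,-0.002,0,0,0,0.04],[0,0,0,0,0,0,0.04],[0,0,0,0,0,0,0.04]]'
python3 - <<'E'
from h import *
go([566.2,-162,243])
a=[]
for n,p in(('side',[566,-162,120]),('top',[566,-162,120])):
    d=arm.get_image(n);u,v=map(int,proj(d,np.array(p,float)))
    print(n,[(np.array(proj(d,np.array([566.2,-162,z])))-[u-45,v-45])*400/90 for z in(36,136,255)])
    a.append(cv2.resize(np.ascontiguousarray(d['image'][v-45:v+45,u-45:u+45,::-1]),(400,400),interpolation=cv2.INTER_CUBIC))
cv2.imwrite('pics/fin.png',np.hstack(a))
E
```

```text
clock: 23.05
position: [566.3, -162.9, 153.8]
ee_rot: [0.965, -0.261, 0.0, -0.0]
contact_force: [0.3, -0.1, -2.6]
gripper_width: 65.3
grasp_force: 66.8
clock: 24.25
position: [566.0, -162.8, 241.5]
ee_rot: [0.965, -0.261, -0.0, 0.0]
contact_force: [-0.6, -0.9, -2.1]
gripper_width: 65.5
grasp_force: 66.9
t 24.25 pos [ 566.  -162.8  241.5] head -30.31 j [-0.01  0.33 -0.11 -0.   -1.13  1.05] F [-0.6 -0.9 -2.1]
 shift [-0.3 -0.8 -1.5] wz None tilt [-0.001  0.    -1.   ]
side [array([209.56646517, 297.3501851 ]), array([202.98812304, 183.74178107]), array([193.99872799,  28.49433325])]
top [array([183.81596794, 222.2824778 ]), array([207.39812519, 200.1379884 ]), array([241.15319329, 168.44077174])]
```

View pics/fin.png

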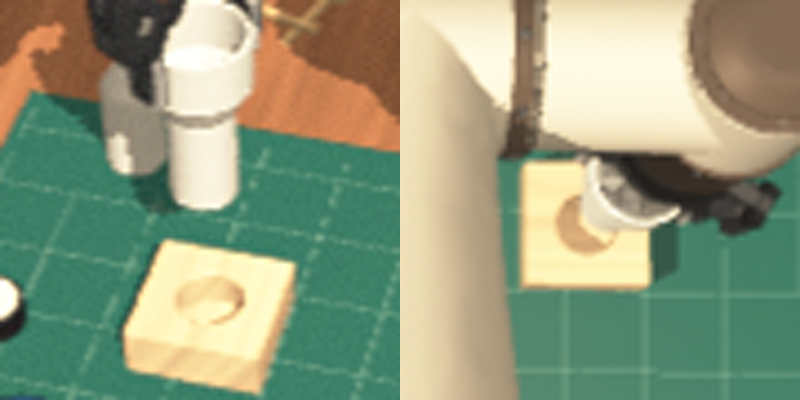

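The side panel shows the hopper clear of the block and upright, its foot at (204,190) over the socket at (209,297). That puts it about 98 mm up. Settling, then handing in.

```bash
python3 -m pendant '[[-0.0003,-0.0008,-0.0015,0,0,0,0.04],[0,0,0,0,0,0,0.04],[0,0,0,0,0,0,0.04],[0,0,0,0,0,0,0.04],[0,0,0,0,0,0,0.04]]'; python3 -c "
from bench import arm
print(arm.job_done())"
```

```text
clock: 24.85
position: [566.4, -162.0, 243.5]
ee_rot: [0.965, -0.261, -0.0, 0.0]
contact_force: [-0.0, 0.4, -2.9]
gripper_width: 65.1
grasp_force: 66.9
the job is handed in; nothing more can be done
None
```

The job is handed in at 24.85 s, with no verdict returned: all four balls are in the hopper, the empty scoop stands upright and released on the mat, and the hopper is held upright over the block with its foot about 10 cm above it.

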